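# Set the order caller to 4-7-2 and call

### The arm

A 6-joint arm with a two-finger parallel gripper is mounted at the origin on a cart in front of the work surface, level with it; the furniture and walls round the work are solid. World frame = base frame: x ahead of the robot, y to its left, z up, the work surface at z = 0. Lengths are in m, angles in rad, forces in N, time in s.
With the tool pointing down it reaches from about 0.4 to 0.825 m from the base axis. Payload 7 kg.
Tool frame: the origin (TCP) lies at the very end of the fingers, on their centre line; the grasp point (between the pads) lies 19 mm behind it; z points along the fingers, y is the line along which they close (so a half turn about z gives the same grasp; the last joint's range is limited). The gripper opens to 88 mm and grips with 3 to 60 N. Pads are 19 mm wide; open, the fingers measure 130 mm over their backs; the gripper's body (78 mm by 193 mm) begins 47 mm behind the grasp point.
Start: joints at [1.496, 0.359, 0.012, 0, -1.224, -0.288], TCP at [0.24, 0.631, 0.227] pointing down, gripper open.
Joint ranges: [-3.07, 3.07], [-1.43, 2.12], [-1.02, 1.25], [-3.03, 1.67], [-3.05, -0], [-3.03, 3.03]. Speed limits (rad/s): [2.39, 2.39, 3.01, 3.14, 3.14, 3.14].

### API

Orientations are given as [roll, pitch, yaw] about the fixed x, y, z axes, in that order (R = Rz(yaw) Ry(pitch) Rx(roll)).
In Python, from station import arm, grab_frame gives the robot as it stands.
- The arm moves only by the tool jog_arm, never from a script. Its argument "deltas" is a list that holds one entry, the list of rows, each a list of 4 numbers: the shift along the tool's x, y, z in units of 60 mm (1.0 is 60 mm), then the turn about the tool's z in units of 5 degrees (1.0 is 5 degrees). A call has 1 to 8 rows; each row is the pose to reach, as a shift and turn from the pose commanded when the call began, along the tool's axes at that moment; what a row does not reach only later rows make up. A row lasts 1/8 s, in which the tool goes at most 62.5 mm and 10.7 degrees, less where a joint would pass 70% of its speed; a pose out of reach is approached as far as the arm can. A call with a gripper value outside its range is refused whole. "grip" is the finger opening in mm, from 0 to 87.6, set as the call begins (left out, the last holds). The fingers move at their own pace and stop on an object; "squeeze" is the grip in N (left out, the last holds). Time passes only in rows, so rows that repeat a pose let the fingers close. It gives the time, the measured TCP pose, the force, the opening and the grip force at its end, in the units of the state.
- arm.get_state(): the state, without advancing time (a new reading comes with each control period).
- grab_frame(name): name is "scene" or "top" or "wrist"; returns a dict with "img" (400x640x3 uint8, red, green, blue), "vfov" (degrees; the focal length in pixels is half the picture's height over the tangent of half this angle, whatever the lens; pixels are square), "cx", "cy" (the principal point, pixels), "xyz" and "rotation" of the camera in the world. Camera axes: x right, y down, z forward; pixel columns grow to the right and rows downward; lengths in m; the calibration is good to about 2 mm. A picture is of the moment at which its call begins. There is no depth.
- arm.job_done(): hands the job in; it is judged then, once.
The state is a dict: "t": time; "q": joint angles; "qd": joint speeds; "joint_efforts": joint torques, N m; "eef_pos": TCP position; "ee_rot": TCP orientation; "force": force on the tool from outside, world axes, zero at the start; "moment": the same for the moment, N m; "width": finger opening in m; "gripper_force": force on a finger pad.
Only numpy, scipy, OpenCV 4.12 (cv2) and the standard library are available. Lean on these libraries where they do the work, as an engineer would, in place of code of your own. Each camera call takes 0.05 s, during which the arm holds its last target. There are 200 camera calls.

### The job

Order 472 is ready: set the three thumbwheels of the order caller on the counter so that they show 4, 7 and 2 from left to right, each clicked into its place, and only then press the green call key right down and let it go. Turn the wheels and press the key gently, as with one thumb (never more than 25 N), and leave the things around it where they are.

Things in the scene. Friction and masses are not known exactly. Their poses are not given: they have to be found in the camera images.
- caller: order caller, a grey box with a black top plate, fixed to the counter, 124 (its x) x 200 (its y) x 55 mm high; origin at the centre of its underside; x points away from the robot, y left, z up; place and yaw vary. Three white digit wheels with black rims stand up out of its top, a green key at the right end. More than 25 N on any part of it overstrains it
- slot0 (a point): middle of the left wheel's slot, on the top plate (z = 55 mm), straight above or below the axle, which lies along the caller's y. Wheels: 44 mm in diameter, 24 mm wide, 40 mm apart, smooth round rims without teeth: driven by friction, by a closed fingertip pressed on the crown and stroked along the caller's x
- slot1 (a point): same for the middle wheel. The crown of an untouched wheel stands 10 to 20 mm above the top plate, differently for each wheel and each time; this height is not reported: it has to be felt (or seen)
- slot2 (a point): same for the right wheel. Each wheel rides on a spring of about 5500 N/m with 7 mm of travel down, then a hard stop. Too light a touch slips on the rim: a press of 6 to 12 N turns it
- wheel0 (a joint): left wheel, rad: digit n is on the very top, in line with the white marks, at n x 0.6283; digits 0 to 9, end stops beyond 0 and 9. Sprung clicks hold each digit; released between two it snaps to the nearer (it may hang just half-way). Value and digit grow when the top is stroked toward the robot (caller's -x): 13.8 mm a digit without slip, about 3 N at the rim. Starts at 5 to 7; wanted 4 (2.513)
- wheel1 (a joint): middle wheel, as wheel0. Starts at 4 to 6, perhaps between two digits; wanted 7 (4.398)
- wheel2 (a joint): right wheel, as wheel0. Starts at 3 to 5, perhaps between two digits; wanted 2 (1.257)
- key (a joint): green call key, m: 0 up, 0.006 at its stop; it counts as pressed from 0.0045. Sprung: about 2 N to start moving, 6.5 N at 0.0045, 8 N at the stop, which is hard; springs back
- key_top (a point): centre of the top of the green call key, a round button 26 mm in diameter, about 72 mm above the counter
- service_bell: brass counter bell, 69 mm wide, 59 mm high, left of the caller; a bystander; origin at the centre of its underside
- order_pad: green notebook, 140 x 93 x 14 mm, right of the caller; a bystander; origin at the centre of its underside
- pencil_a: blue pencil, 162 mm long, 7 mm thick, right of the caller; a bystander; origin at the middle of its underside
- cinnamon_shaker: shaker with a grey cap, 44 mm wide, 90 mm high, behind and left of the caller; a bystander; origin at the centre of its underside

How it is judged:
By the outcome, as a careful person would: the job done as asked, in the order asked, and still so for the second after the job is handed in, with the robot touching nothing.
It also fails if it takes over 58 s, if anything falls off the work surface, if the arm or the gripper's body presses on something with over 40 N, if the wrist force passes 120 N, or if a joint passes its speed limit or range.

## Working session

There is one attempt and no reset: what is moved stays moved. The work goes in short steps, Python scripts to look and compute and a tool call to move; the robot and the scene stay as the last step left them, time stands still between calls to the robot, and variables do not carry over. Pictures are saved under pics/ and viewed, at most 10 in all, crops included, and the job is handed in when it is done.

Besides the shell and the picture viewer there is one more tool, called after "Emit:" as name([rows], argument=value, ...), one row to a line, values as JSON. jog_arm: Moves the arm, as the interface text tells. Its arguments: {"type":"object","properties":{"deltas":{"type":"array"},"grip":{"type":"number"},"squeeze":{"type":"number"}},"required":["deltas"]}

```bash
mkdir -p pics; python3 - <<'E'
from station import arm, grab_frame
import cv2
s=arm.get_state(); print({k:(s[k]) for k in ('t','eef_pos','ee_rot','force','width')})
for n in ('scene','top'):
    f=grab_frame(n); cv2.imwrite(f'pics/{n}0.png',f['img'][:,:,::-1])
    print(n,f['vfov'],f['cx'],f['cy'],f['xyz'],f['rotation'])
E
```

```text
{'t': 0.0, 'eef_pos': array([0.23939285, 0.63058075, 0.22563138]), 'ee_rot': array([ 3.13993466e+00, -1.37463817e-04, -3.62917446e-01]), 'force': array([ 0.33066913, -0.53664804, -1.06361106]), 'width': 0.08744935536075077}
scene 56.34288435199697 324.20560448057284 204.04505448469325 [-0.03573743 -0.4892209   0.90164766] [-2.4291302   0.01809452 -0.88807565]
top 48.304084730295074 324.08791124342923 196.11695175971175 [ 0.32835833 -0.02989709  1.22452936] [-3.00336839 -0.00527642 -1.55987777]
```

View pics/top0.png

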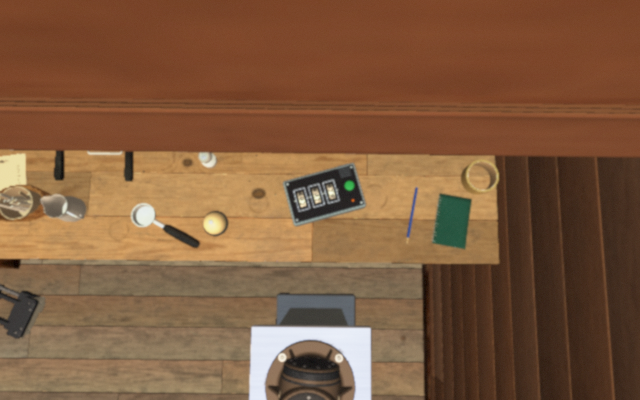

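View pics/scene0.png

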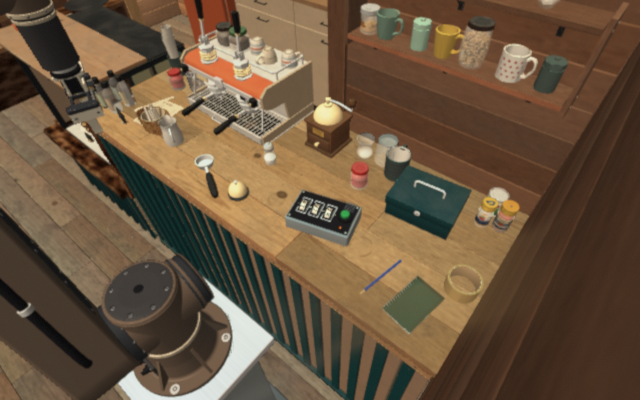

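The top view shows the caller at about (325,195), with its key at (349,186) and the wheels at (302,200), (316,195) and (331,190). The bell is at (214,223), and the pencil and pad are to the right.

```bash
cat > h.py <<'E'
from station import arm, grab_frame
import numpy as np, cv2
from scipy.spatial.transform import Rotation as R
def K(f):
    F=f['img'].shape[0]/2/np.tan(np.radians(f['vfov'])/2); return F
def rot(f):
    r=np.array(f['rotation']); return r if r.shape==(3,3) else R.from_euler('xyz',r).as_matrix()
def ray(f,uv,z):
    d=rot(f)@np.array([(uv[0]-f['cx'])/K(f),(uv[1]-f['cy'])/K(f),1]); c=np.array(f['xyz']); return c+d*(z-c[2])/d[2]
def pix(f,p):
    q=rot(f).T@(np.array(p)-f['xyz']); return q[:2]/q[2]*K(f)+[f['cx'],f['cy']]
def blob(m):
    n,l,s,c=cv2.connectedComponentsWithStats(m.astype(np.uint8)); i=1+s[1:,4].argmax(); return c[i],s[i,4],l==i
def green(f,box=None):
    g=f['img'].astype(int); m=(g[...,1]>g[...,0]+50)&(g[...,1]>g[...,2]+30)&(g[...,1]>90)
    return blob(m)
E
python3 - <<'E'
from h import *
f=grab_frame('top'); c,a,_=green(f); k=ray(f,c,.072); print('key top',c,a,k)
h=f['img']; m=np.zeros(h.shape[:2],bool); m[155:235,275:375]=h[155:235,275:375].max(2)<60
c,a,l=blob(m); r=cv2.minAreaRect(cv2.findContours(l.astype(np.uint8),0,1)[0][0]); print(r)
P=np.array([ray(f,p,.055) for p in cv2.boxPoints(r)]);print(P, P.mean(0))
f=grab_frame('scene'); c,a,_=green(f); print('key scene',c,a,ray(f,c,.072))
E
```

```text
key top [349.         185.28409091] 88 [ 0.5181457  -0.09914572  0.072     ]
((323.8846130371094, 193.07691955566406), (39.55531311035156, 68.67364501953125), 74.74488067626953)
[[ 0.52502358  0.06847405  0.055     ]
 [ 0.57609365 -0.10750024  0.055     ]
 [ 0.47359383 -0.13525603  0.055     ]
 [ 0.42377385  0.03883933  0.055     ]] [ 0.49962123 -0.03386072  0.055     ]
key scene [344.74576271 213.57627119] 59 [ 0.51934857 -0.09446052  0.072     ]
```

```bash
python3 - <<'E'
from h import *
f=grab_frame('wrist'); s=arm.get_state(); T=R.from_euler('xyz',s['ee_rot']).as_matrix()
print('cam in tool',T.T@(f['xyz']-s['eef_pos'])); print(T.T@rot(f), f['vfov'],f['cx'],f['cy'])
tgt=np.array([.49,-.03,.226]); print('tool delta units',T.T@(tgt-s['eef_pos'])/.06, s['t'])
E
```

```text
cam in tool [ 0.0659407  -0.00110453 -0.1580901 ]
[[-6.06022755e-04 -9.68757124e-01 -2.48010622e-01]
 [ 9.99999733e-01 -6.88474089e-04  2.45721675e-04]
 [-4.08793510e-04 -2.48010406e-01  9.68757282e-01]] 70.093001616926 322.0398164901283 195.12689283932522
tool delta units [7.81229452 8.81556333 0.00939521] 0.25
```

Emit:
jog_arm([
  [[0.62, 0.7, 0, 1.3], [1.25, 1.4, 0, 2.6], [1.9, 2.1, 0, 3.9], [2.5, 2.8, 0, 5.2], [3.1, 3.5, 0, 6.6], [3.75, 4.2, 0, 8], [4.4, 4.9, 0, 9.3], [5, 5.6, 0, 10.6]],
], grip=0, squeeze=20)

```text
t: 1.25
eef_pos: [0.4011, 0.2087, 0.2268]
ee_rot: [-3.141, 0.0, -1.291]
force: [-0.1, 0.4, -0.3]
width: 0.0132
gripper_force: 0.0
```

```bash
cat >> h.py <<'E'
def st(tgt=None):
    s=arm.get_state(); T=R.from_euler('xyz',s['ee_rot']).as_matrix()
    print('t %.2f'%s['t'],np.round(s['eef_pos'],4),np.round(s['ee_rot'],4),'F',np.round(s['force'],1),'w %.4f'%s['width'])
    if tgt is not None: print('units',np.round(T.T@(np.array(tgt)-s['eef_pos'])/.06,3))
E
python3 -c "
from h import *
st([.49,-.03,.226])"
```

```text
t 1.25 [0.4011 0.2087 0.2268] [-3.1410e+00  4.0000e-04 -1.2912e+00] F [-0.1  0.4 -0.3] w 0.0132
units [ 4.233 -0.326  0.012]
```

Emit:
jog_arm([
  [[0.9, -0.1, 0, 0], [1.8, -0.2, 0, 0], [2.6, -0.3, 0, 0], [3.0, -0.3, 0, 0], [3.0, -0.3, 0, 0]],
])

```text
t: 1.88
eef_pos: [0.4685, 0.0411, 0.2264]
ee_rot: [3.141, -0.0, -1.291]
force: [0.8, 0.9, -0.0]
width: -0.0
gripper_force: 0.0
```

```bash
python3 - <<'E'
from h import *
st(); f=grab_frame('wrist'); cv2.imwrite('pics/w1.png',f['img'][:,:,::-1])
c,a,_=green(f); print(c,a,ray(f,c,.072))
E
```

```text
t 1.88 [0.4685 0.0411 0.2264] [ 3.1413e+00 -1.0000e-04 -1.2908e+00] F [ 0.8  0.9 -0. ] w -0.0000
[310.7907743   38.59472817] 607 [ 0.51961552 -0.09564541  0.072     ]
```

View pics/w1.png

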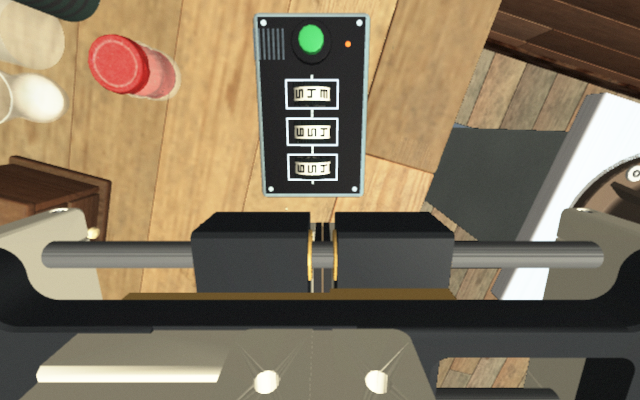

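The wrist view is clear. The key is at (311,39) and the wheels are at about (312,94), (313,131) and (312,167). I'll measure the white slot frames and zoom in.

```bash
cat >> h.py <<'E'
def frames(f,guess=None):
    # white frame outlines -> world centres at plate height
    g=f['img']; w=((g.min(2)>150)).astype(np.uint8); out=[]
    cs,_=cv2.findContours(w,0,1)
    return cs
def crop(f,p,name,s=6,hw=(45,75),interp=cv2.INTER_CUBIC):
    u,v=np.round(pix(f,p)).astype(int); c=f['img'][max(v-hw[1],0):v+hw[1],max(u-hw[0],0):u+hw[0],::-1]
    c=cv2.resize(cv2.rotate(c,cv2.ROTATE_90_CLOCKWISE),None,fx=s,fy=s,interpolation=interp); cv2.imwrite(name,c[:600,:800])
E
python3 - <<'E'
from h import *
f=grab_frame('wrist'); g=f['img'][5:205,245:375]
w=(g.min(2)>140).astype(np.uint8)
n,l,s,c=cv2.connectedComponentsWithStats(w)
for i in range(1,n):
    if s[i,4]>3: print(s[i],np.round(c[i]+[245,5],1),np.round(ray(f,c[i]+[245,5],.055)[:2],4))
k=np.array([(g.max(2)<75).astype(np.uint8)])[0]
_,a,m=blob(k); h=cv2.convexHull(np.argwhere(m)[:,::-1].astype(np.int32)).reshape(-1,2)+[245,5]
P=np.array([ray(f,p,.055)[:2] for p in h],np.float32); print('plate',cv2.minAreaRect(P))
crop(f,ray(f,(312,130),.07),'pics/w1c.png',5,(40,70))
E
```

```text
[80  0  3  4  7] [325.9   6.6] [ 0.5145 -0.1316]
[85  0  2  6  9] [330.3   7. ] [ 0.51   -0.1325]
[111   0   2   6   9] [356.6   7.7] [ 0.4841 -0.1393]
[117   0   2   5   6] [362.3   6.8] [ 0.4787 -0.1416]
[127   0   2   3   4] [372.2   5.8] [ 0.4693 -0.1454]
[   9    2  117  198 2078] [320.8 100.2] [ 0.4945 -0.0427]
[100   3   4   3   5] [346.6   9.2] [ 0.4935 -0.1352]
[127   9   3   6   9] [373.2  16.3] [ 0.4652 -0.1365]
[15 13  7  7 35] [263.3  21.3] [ 0.5728 -0.1008]
[111  13   7   7  35] [359.3  21.2] [ 0.4777 -0.1283]
[  40   69   54  110 1261] [311.5 125.8] [ 0.497  -0.0136]
[ 50  80  35  16 424] [313.7  92.3] [ 0.5041 -0.0485]
[ 51 119  35  15 382] [314.8 130.9] [ 0.4919 -0.0092]
[ 56 125   2   4   8] [301.5 131.5] [ 0.5061 -0.0044]
[ 52 156  34  14 344] [315.3 167.5] [0.48   0.0307]
[126 169   4  10  16] [372.9 178.5] [0.4114 0.0245]
[ 23 181   6   5  24] [270.7 187.9] [0.5243 0.0688]
[107 181   6   5  24] [354.3 188. ] [0.429  0.0415]
[125 181   2   3   5] [370.4 186.8] [0.4111 0.0348]
[126 183   4  17  38] [373.3 197.1] [0.4037 0.0459]
plate ((0.5009464025497437, -0.0296630859375), (0.11037429422140121, 0.18633751571178436), 16.018909454345703)
```

View pics/w1c.png

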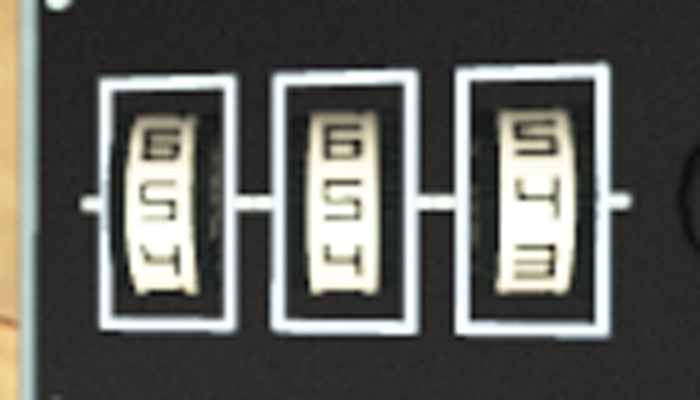

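The wheels read 5, 5 and 4, so they need −1, +2 and −2. I'll check the fingertip shape and compute the slots.

```bash
cat >> h.py <<'E'
th=.280; X=np.array([np.cos(th),np.sin(th),0]); Y=np.array([-np.sin(th),np.cos(th),0])
C=np.array([.501,-.0297,0])
def loc(p): d=np.array(p)-C; return np.array([d@X,d@Y,p[2]])
def W(x,y,z): return C+X*x+Y*y+np.array([0,0,z])
E
python3 - <<'E'
from h import *
f=grab_frame('wrist')
for u in [(312.5,166.4),(312.5,131),(312.5,93.6)]: print(loc(ray(f,u,.055)))
for u in [(324,167.5),(324,131),(313,92)]: print('crown',loc(ray(f,u,.07)))
c,a,_=green(f); print('key',loc(ray(f,c,.072)))
cv2.imwrite('pics/fing.png',cv2.resize(f['img'][200:320,220:420,::-1],None,fx=4,fy=4,interpolation=cv2.INTER_CUBIC))
E
```

```text
[-6.88372363e-05  6.31794594e-02  5.50000000e-02]
[-0.00034359  0.02296725  0.055     ]
[-0.00061648 -0.01697287  0.055     ]
crown [-0.01334412  0.06212266  0.07      ]
crown [-0.01321869  0.02250872  0.07      ]
crown [-0.00162028 -0.01717618  0.07      ]
key [-0.00018888 -0.06850854  0.072     ]
```

View pics/fing.png

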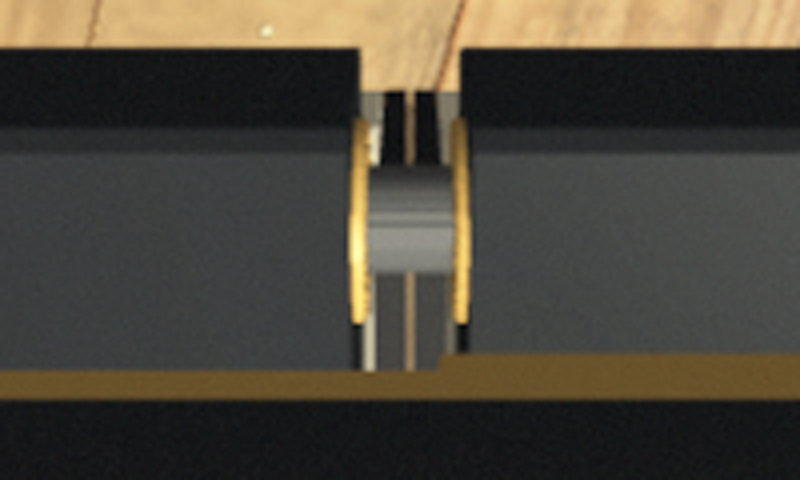

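The fingertip is mostly hidden, so I'll keep strokes within about ±8 mm of the crown, one digit at a time. I'll start with wheel0.

```bash
python3 -c "
from h import *
st(W(-.007,.063,.078))"
```

```text
t 2.02 [0.4682 0.0429 0.2266] [-3.1415e+00  1.0000e-04 -1.2879e+00] F [-1.2  0.5 -0.7] w 0.0003
units [ 0.265 -0.073  2.476]
```

Emit:
jog_arm([
  [[0.26, -0.07, 0.7, 0], [0.26, -0.07, 1.5, 0], [0.26, -0.07, 2.2, 0], [0.26, -0.07, 2.47, 0], [0.26, -0.07, 2.47, 0], [0.26, -0.07, 2.47, 0]],
])

```text
t: 2.78
eef_pos: [0.4773, 0.0296, 0.0792]
ee_rot: [-3.14, 0.0, -1.287]
force: [-0.7, 0.1, 0.2]
width: 0.0004
gripper_force: 0.0
```

Emit:
jog_arm([
  [[0, 0, 0.02, 0], [0, 0, 0.04, 0], [0, 0, 0.05, 0], [0, 0, 0.05, 0]],
])

```text
t: 3.28
eef_pos: [0.4767, 0.0288, 0.0754]
ee_rot: [-3.141, 0.0, -1.288]
force: [-0.5, -0.5, 0.3]
width: 0.0005
gripper_force: 0.0
```

Emit:
jog_arm([
  [[0, 0, 0.02, 0], [0, 0, 0.04, 0], [0, 0, 0.05, 0], [0, 0, 0.05, 0]],
])

```text
t: 3.78
eef_pos: [0.4767, 0.0288, 0.0723]
ee_rot: [3.141, -0.0, -1.288]
force: [0.5, -0.7, -0.3]
width: 0.0006
gripper_force: 0.0
```

Emit:
jog_arm([
  [[0, 0, 0.02, 0], [0, 0, 0.04, 0], [0, 0, 0.05, 0], [0, 0, 0.05, 0]],
])

```text
t: 4.28
eef_pos: [0.4767, 0.0288, 0.0693]
ee_rot: [3.141, -0.0, -1.288]
force: [-0.3, 0.4, -0.3]
width: 0.0002
gripper_force: 0.0
```

Emit:
jog_arm([
  [[0, 0, 0.02, 0], [0, 0, 0.04, 0], [0, 0, 0.05, 0], [0, 0, 0.05, 0]],
])

```text
t: 4.78
eef_pos: [0.4772, 0.0289, 0.0671]
ee_rot: [-3.141, -0.0, -1.287]
force: [-2.1, -1.0, 8.9]
width: 0.0007
gripper_force: 4.7
```

Emit:
jog_arm([
  [[0, -0.04, 0, 0], [0, -0.08, 0, 0], [0, -0.12, 0, 0], [0, -0.16, 0, 0], [0, -0.2, 0, 0], [0, -0.24, 0, 0], [0, -0.24, 0, 0]],
])

```text
t: 5.65
eef_pos: [0.4908, 0.0328, 0.067]
ee_rot: [-3.141, -0.0, -1.288]
force: [-2.5, -1.0, 9.1]
width: 0.0004
gripper_force: 4.3
```

Emit:
jog_arm([
  [[0, 0, -0.06, 0], [0, 0, -0.2, 0], [-0.8, 0.12, -1, 0], [-1, 0.12, -2, 0], [-1, 0.12, -2.3, 0], [-1, 0.12, -2.3, 0]],
])

```text
t: 6.4
eef_pos: [0.4678, 0.0893, 0.2067]
ee_rot: [-3.137, 0.001, -1.287]
force: [-0.4, 0.8, -0.1]
width: 0.0004
gripper_force: 0.0
```

```bash
python3 - <<'E'
from h import *
f=grab_frame('wrist'); st(W(.007,-.017,.076))
print(pix(f,W(0,.023,.067)))
crop(f,W(0,.023,.067),'pics/w2c.png',5,(40,75))
E
```

```text
t 6.45 [0.4669 0.0887 0.205 ] [-3.1399e+00  9.0000e-04 -1.2877e+00] F [ 0.5 -0.2 -0.9] w 0.0003
units [ 2.34  -0.106  2.149]
[324.30295178  84.77573648]
```

View pics/w2c.png

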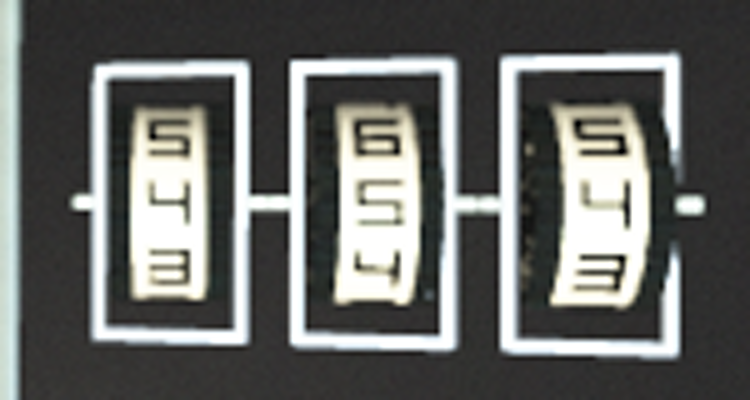

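Wheel0 now shows 4 on the marks, and the others are unchanged. Next is wheel1, with two strokes toward the robot.

Emit:
jog_arm([
  [[0.8, -0.1, 0.5, 0], [1.67, -0.1, 1.0, 0], [1.67, -0.1, 1.7, 0], [1.67, -0.1, 2.1, 0], [1.67, -0.1, 2.15, 0], [1.67, -0.1, 2.15, 0], [1.67, -0.1, 2.15, 0]],
])

```text
t: 7.32
eef_pos: [0.5013, -0.0057, 0.0763]
ee_rot: [-3.14, 0.0, -1.287]
force: [1.3, -0.3, 0.6]
width: 0.0002
gripper_force: 0.0
```

Emit:
jog_arm([
  [[0, 0, 0.02, 0], [0, 0, 0.04, 0], [0, 0, 0.05, 0], [0, 0, 0.05, 0]],
])

```text
t: 7.82
eef_pos: [0.5006, -0.0061, 0.0724]
ee_rot: [-3.142, 0.0, -1.288]
force: [-0.6, 0.3, 0.3]
width: 0.0004
gripper_force: 0.0
```

Emit:
jog_arm([
  [[0, 0, 0.02, 0], [0, 0, 0.04, 0], [0, 0, 0.05, 0], [0, 0, 0.05, 0]],
])

```text
t: 8.32
eef_pos: [0.5006, -0.0061, 0.0693]
ee_rot: [3.141, -0.0, -1.288]
force: [0.9, -0.5, 0.2]
width: 0.0006
gripper_force: 0.0
```

Emit:
jog_arm([
  [[0, 0, 0.02, 0], [0, 0, 0.04, 0], [0, 0, 0.05, 0], [0, 0, 0.05, 0]],
])

```text
t: 8.82
eef_pos: [0.501, -0.006, 0.067]
ee_rot: [-3.141, -0.0, -1.287]
force: [-3.0, -0.1, 7.0]
width: 0.0002
gripper_force: 3.7
```

Emit:
jog_arm([
  [[0, 0.03, 0.006, 0], [0, 0.08, 0.006, 0], [0, 0.12, 0.006, 0], [0, 0.16, 0.006, 0], [0, 0.2, 0.006, 0], [0, 0.24, 0.006, 0], [0, 0.24, 0.006, 0]],
])

```text
t: 9.7
eef_pos: [0.4875, -0.0099, 0.0669]
ee_rot: [-3.14, -0.0, -1.287]
force: [-1.0, 0.7, 7.0]
width: 0.0004
gripper_force: 3.8
```

Emit:
jog_arm([
  [[0, 0, -0.15, 0], [0, 0, -0.15, 0], [0, -0.12, -0.15, 0], [0, -0.24, -0.15, 0], [0, -0.24, -0.1, 0], [0, -0.24, -0.04, 0], [0, -0.24, 0, 0], [0, -0.24, 0, 0]],
])

```text
t: 10.7
eef_pos: [0.5009, -0.0061, 0.0666]
ee_rot: [-3.141, -0.0, -1.287]
force: [-1.8, 1.3, 9.7]
width: 0.0002
gripper_force: 4.8
```

Emit:
jog_arm([
  [[0, 0.04, 0, 0], [0, 0.08, 0, 0], [0, 0.12, 0, 0], [0, 0.16, 0, 0], [0, 0.2, 0, 0], [0, 0.24, 0, 0], [0, 0.24, 0, 0]],
])

```text
t: 11.58
eef_pos: [0.4874, -0.01, 0.0668]
ee_rot: [-3.14, -0.0, -1.287]
force: [-1.9, 0.3, 8.0]
width: 0.0003
gripper_force: 4.0
```

Emit:
jog_arm([
  [[0, 0, -0.06, 0], [0, 0, -0.2, 0], [-0.8, 0, -1, 0], [-1.5, -0.1, -2, 0], [-1.5, -0.1, -2.3, 0], [-1.5, -0.1, -2.3, 0]],
])

```text
t: 12.32
eef_pos: [0.4685, 0.0794, 0.2069]
ee_rot: [-3.136, 0.001, -1.286]
force: [-0.2, -0.5, -0.1]
width: 0.0004
gripper_force: 0.0
```

```bash
python3 - <<'E'
from h import *
f=grab_frame('wrist'); st(W(-.007,-.017,.076))
crop(f,W(0,.023,.067),'pics/w3c.png',5,(40,75))
E
```

```text
t 12.38 [0.4676 0.0786 0.2051] [-3.1393e+00  9.0000e-04 -1.2870e+00] F [-0.5 -0.3 -0.5] w 0.0007
units [2.173 0.093 2.15 ]
```

View pics/w3c.png

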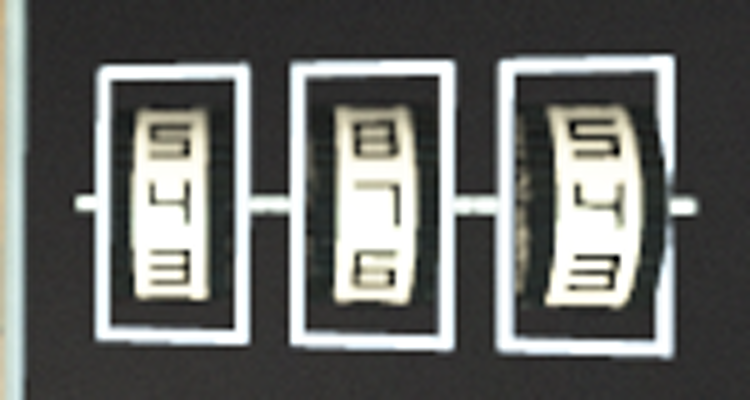

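The caller shows 4, 7, 4. Wheel2 needs two strokes away.

Emit:
jog_arm([
  [[0.8, 0.09, 0.4, 0], [1.6, 0.09, 0.8, 0], [2.17, 0.09, 1.4, 0], [2.17, 0.09, 2.0, 0], [2.17, 0.09, 2.1, 0], [2.17, 0.09, 2.1, 0], [2.17, 0.09, 2.1, 0]],
])

```text
t: 13.25
eef_pos: [0.4994, -0.0481, 0.0793]
ee_rot: [-3.14, -0.0, -1.287]
force: [0.1, -0.1, -0.2]
width: 0.0005
gripper_force: 0.0
```

Emit:
jog_arm([
  [[0, 0, 0.02, 0], [0, 0, 0.04, 0], [0, 0, 0.05, 0], [0, 0, 0.05, 0]],
])

```text
t: 13.75
eef_pos: [0.4986, -0.0485, 0.075]
ee_rot: [-3.142, -0.0, -1.288]
force: [0.3, -0.2, 0.6]
width: 0.0003
gripper_force: 0.0
```

Emit:
jog_arm([
  [[0, 0, 0.02, 0], [0, 0, 0.04, 0], [0, 0, 0.05, 0], [0, 0, 0.05, 0]],
])

```text
t: 14.25
eef_pos: [0.4986, -0.0486, 0.0719]
ee_rot: [3.141, -0.0, -1.288]
force: [0.5, -0.3, 0.3]
width: 0.0002
gripper_force: 0.0
```

Emit:
jog_arm([
  [[0, 0, 0.02, 0], [0, 0, 0.04, 0], [0, 0, 0.05, 0], [0, 0, 0.05, 0]],
])

```text
t: 14.75
eef_pos: [0.4985, -0.0486, 0.0689]
ee_rot: [3.141, -0.0, -1.288]
force: [-0.3, -0.6, -0.3]
width: 0.0001
gripper_force: 0.0
```

Emit:
jog_arm([
  [[0, 0, 0.02, 0], [0, 0, 0.04, 0], [0, 0, 0.05, 0], [0, 0, 0.05, 0]],
])

```text
t: 15.25
eef_pos: [0.499, -0.0485, 0.0667]
ee_rot: [-3.141, -0.0, -1.287]
force: [-2.1, 1.0, 7.9]
width: 0.0001
gripper_force: 4.2
```

Emit:
jog_arm([
  [[0, -0.04, 0.003, 0], [0, -0.08, 0.003, 0], [0, -0.12, 0.003, 0], [0, -0.16, 0.003, 0], [0, -0.2, 0.003, 0], [0, -0.24, 0.003, 0], [0, -0.24, 0.003, 0]],
])

```text
t: 16.12
eef_pos: [0.5127, -0.0446, 0.0665]
ee_rot: [-3.141, -0.0, -1.287]
force: [-2.5, 0.9, 9.3]
width: 0.0003
gripper_force: 4.2
```

Emit:
jog_arm([
  [[0, 0, -0.15, 0], [0, 0, -0.15, 0], [0, 0.12, -0.15, 0], [0, 0.24, -0.15, 0], [0, 0.24, -0.1, 0], [0, 0.24, -0.04, 0], [0, 0.24, 0, 0], [0, 0.24, 0, 0]],
])

```text
t: 17.12
eef_pos: [0.499, -0.0486, 0.0663]
ee_rot: [-3.141, -0.0, -1.287]
force: [-2.6, 0.8, 10.4]
width: 0.0003
gripper_force: 5.1
```

Emit:
jog_arm([
  [[0, -0.04, 0, 0], [0, -0.08, 0, 0], [0, -0.12, 0, 0], [0, -0.16, 0, 0], [0, -0.2, 0, 0], [0, -0.24, 0, 0], [0, -0.24, 0, 0]],
])

```text
t: 18.0
eef_pos: [0.5129, -0.0446, 0.0664]
ee_rot: [-3.141, -0.0, -1.287]
force: [-3.2, 0.5, 8.7]
width: 0.0004
gripper_force: 4.4
```

Emit:
jog_arm([
  [[0, 0, -0.06, 0], [0, 0, -0.2, 0], [-0.8, 0.1, -1, 0], [-1.6, 0.1, -2, 0], [-2.1, 0.1, -2.3, 0], [-2.1, 0.1, -2.3, 0]],
])

```text
t: 18.75
eef_pos: [0.4726, 0.0776, 0.2073]
ee_rot: [-3.135, 0.001, -1.284]
force: [0.8, -0.6, -0.9]
width: 0.0005
gripper_force: 0.0
```

```bash
python3 - <<'E'
from h import *
f=grab_frame('wrist'); st(W(0,-.0685,.076)); c,a,_=green(f); print(c,a,loc(ray(f,c,.072)))
crop(f,W(0,.023,.067),'pics/w4c.png',5,(40,75))
E
```

```text
t 18.80 [0.4718 0.0763 0.2053] [-3.1384e+00  1.1000e-03 -1.2853e+00] F [-0.3 -0.  -0.5] w 0.0003
units [2.976 0.043 2.152]
[328.31818182   3.33766234] 154 [-0.00109512 -0.05833562  0.072     ]
```

View pics/w4c.png

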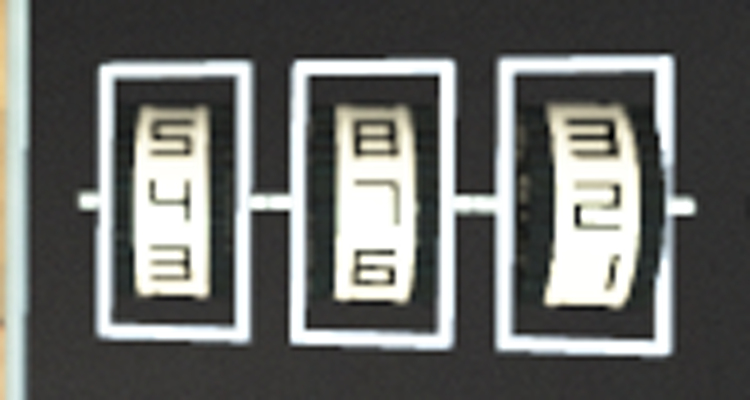

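It reads 4, 7, 2, all on the marks. Next is the key.

Emit:
jog_arm([
  [[1, 0.04, 0.3, 0], [2, 0.04, 0.6, 0], [2.95, 0.04, 1.0, 0], [2.97, 0.04, 1.7, 0], [2.97, 0.04, 2.08, 0], [2.97, 0.04, 2.08, 0], [2.97, 0.04, 2.08, 0]],
])

```text
t: 19.68
eef_pos: [0.5189, -0.0973, 0.0793]
ee_rot: [3.141, 0.0, -1.288]
force: [1.3, 0.0, 0.6]
width: 0.0004
gripper_force: 0.0
```

Emit:
jog_arm([
  [[0, 0, 0.03, 0], [0, 0, 0.06, 0], [0, 0, 0.09, 0], [0, 0, 0.11, 0], [0, 0, 0.13, 0], [0, 0, 0.13, 0]],
])

```text
t: 20.42
eef_pos: [0.5196, -0.0967, 0.0719]
ee_rot: [-3.14, -0.0, -1.287]
force: [-1.3, 1.7, 6.7]
width: 0.0005
gripper_force: 3.6
```

Emit:
jog_arm([
  [[0, 0, 0.01, 0], [0, 0, 0.02, 0], [0, 0, 0.025, 0], [0, 0, 0.025, 0]],
])

```text
t: 20.92
eef_pos: [0.5196, -0.0967, 0.0712]
ee_rot: [-3.14, -0.0, -1.287]
force: [-3.4, 2.5, 15.3]
width: -0.0
gripper_force: 7.5
```

Force now exceeds the 8 N at the stop. I'll back off part-way to confirm the key's soft spring follows.

Emit:
jog_arm([
  [[0, 0, -0.025, 0], [0, 0, -0.05, 0], [0, 0, -0.05, 0], [0, 0, -0.05, 0]],
])

```text
t: 21.42
eef_pos: [0.5196, -0.0967, 0.0733]
ee_rot: [-3.14, -0.0, -1.287]
force: [-0.5, 2.7, 5.1]
width: 0.0007
gripper_force: 2.9
```

```bash
python3 - <<'E'
from h import *
st(); f=grab_frame('scene'); c,a,_=green(f); print(c,a)
E
```

```text
t 21.43 [ 0.5196 -0.0967  0.0733] [-3.1401e+00 -2.0000e-04 -1.2874e+00] F [-0.5  2.7  5.1] w 0.0007Traceback (most recent call last):
  File "<stdin>", line 2, in <module>
  File "h.py", line 16, in green
    return blob(m)
  File "h.py", line 13, in blob
    n,l,s,c=cv2.connectedComponentsWithStats(m.astype(np.uint8)); i=1+s[1:,4].argmax(); return c[i],s[i,4],l==i
                                                                      ~~~~~~~~~~~~~~^^
ValueError: attempt to get argmax of an empty sequence
```

The soft spring followed: 5 N at 2 mm above the bottom. That was the key, pressed to its stop. I'll release it, move clear and verify.

Emit:
jog_arm([
  [[0, 0, -0.06, 0], [0, 0, -0.2, 0], [-0.8, 0, -1, 0], [-1.8, 0, -1.8, 0], [-2.6, 0, -2.1, 0], [-2.6, 0, -2.2, 0], [-2.6, 0, -2.2, 0]],
])

```text
t: 22.35
eef_pos: [0.4753, 0.0532, 0.2053]
ee_rot: [-3.141, 0.0, -1.286]
force: [-0.2, -0.4, -0.7]
width: 0.0005
gripper_force: 0.0
```

```bash
python3 - <<'E'
from h import *
st(); f=grab_frame('wrist')
crop(f,W(0,.01,.067),'pics/w5c.png',5,(45,80))
E
```

```text
t 22.35 [0.4753 0.0532 0.2053] [-3.1406e+00  3.0000e-04 -1.2863e+00] F [-0.2 -0.4 -0.7] w 0.0005
```

View pics/w5c.png

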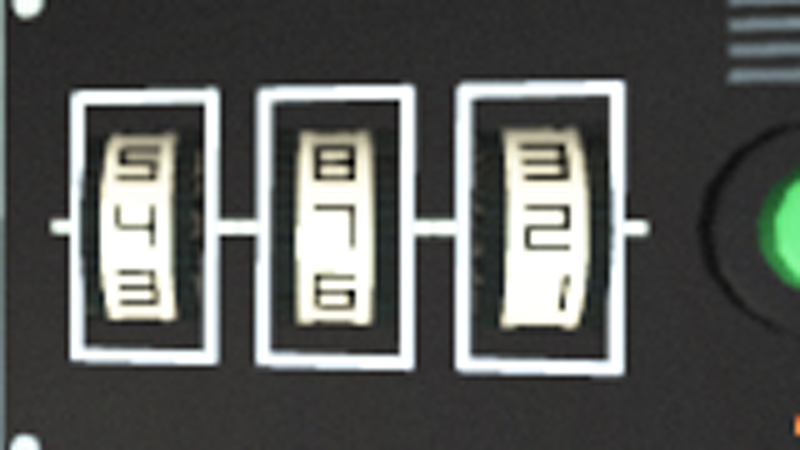

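The picture shows 4, 7, 2 in line with the marks, and the arm is clear. I'll hand it in.

```bash
python3 -c "
from station import arm
print(arm.job_done())"
```

```text
the job is handed in; nothing more can be done
None
```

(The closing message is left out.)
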